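# Bolt the tilting modelling board level

## Task

Press the sprung modelling board down by its brass bolt knob until it lies level and just bears on the rubber rest of the grey keeper, and, keeping it down, slide the bolt fully home into the keeper so that the board stays level when you let go. The keeper is not always screwed on at the same height, so feel for the rest, and go gently: do not ram the board or the bolt against the keeper. Do not touch the soft clay on the board, and leave the other things on the table alone.

Things in the scene. Friction and masses are not known exactly. Their poses are not given: they have to be found in the camera images.
- tilt_stand: Fixed stand of the tilting modelling board: plywood base plate 290 (x) x 300 (y) mm, its top 22 mm above the table. Origin: centre of its underside, on the table; z up. At +x, away from the robot, is the board's hinge; at -x, nearest the robot, the board's free edge with the bolt; the grey keeper post stands at the -y side.
- hinge_pin (a point): Fixed point on the stand's hinge pin at mid-width, 125 mm along the stand's x, 66 mm above the table; its axes are the stand's. The board turns only about this pin, which runs along y.
- keeper_nominal (a point): Fixed point of the stand, its axes the stand's: centre of the top of the keeper's rubber rest pad (30 x 24 mm) at nominal height, 58 mm above the table. The keeper is screwed on through slots, so the real pad, and the bolt hole with it, sits up to 3.5 mm higher or lower. This is not reported: feel for it; the board stops dead on the pad. The post (top 48 mm above the pad) is 19 to 35 mm from here at -y.
- tilt_board: Sprung wooden board 236 x 220 x 16 mm. Origin on the hinge pin at mid-width; it runs along its own -x from 19 to 255 mm, faces at z = -8 and +8 mm. A spring holds the free edge up by 0.28 to 0.42 rad; level is z axis upright. Holding it level takes 10 to 16 N down at the knob, about 0.2 N less per mm higher; let go, it springs up. It meets the rest pad within 1.5 degrees of level.
- bolt_knob (a point): Middle of the bolt's upright brass knob on the board: smooth cylinder 17 mm thick, from 12 mm below to 16 mm above this point, which is 35 mm above the board's surface. Axes are the board's; with the bolt drawn back it lies at x = -230, y = +4, z = +43 mm from the hinge pin. Two steel staples beside it (13 mm off at +y, 41 at -y) end 19 mm above the board. Push the knob to the board's -y to shoot the bolt.
- bolt (a joint): Travel of the bolt in m: 0 drawn back, 0.026 fully home (hard stop), towards the board's -y; about 1.5 N friction, stays where left; starts at 0 to 0.004. Square bar 10 x 10 mm, blunt tip 12.5 mm from the keeper post when drawn back. With the board on the rest pad the bar has 2.2 mm below and 1.6 mm above it in the keeper's hole (2.5 mm at each side), and holds the board down there.
- maquette: Lump of soft grey clay stuck to the board, about 80 mm across and 86 mm high; origin in its underside, 105 mm from the hinge pin and 125 mm behind the bolt knob. Not to be touched.
- clay_block: loose block of grey clay, 92 x 125 x 57 mm. Bystander, stays where it is.
- mixing_bowl: blue rubber plaster bowl, 123 mm across, 62 mm high. Bystander, stays where it is.
- loop_tool: wire loop tool with dark handle, 183 mm long, 13 mm high. Bystander, stays where it is.
- spatula: plaster spatula with dark wooden handle, 230 mm long, 19 mm high. Bystander, stays where it is.
- tin_can: open metal tin, 75 mm across, 100 mm high. Bystander, stays where it is.
- register_key: small plaster cone (register key), 30 mm across, 23 mm high. Bystander, stays where it is.
- tape_roll: roll of paper tape lying flat, 100 mm across, 34 mm high. Bystander, stays where it is.
- mallet: wooden mallet lying down, 258 mm long, 66 mm high. Bystander, stays where it is.

How it is judged (in metres and radians):
On the way, in this order (a step that is already met when the one before it is completed fails the run):
1. the board is pressed down level with the bolt still out of the keeper, and bears on its rest (angle between tilt_board's own z axis and vertical below 0.035 rad and contact force between tilt_board and tilt_stand above 0.5 N and value of joint bolt below 0.012 m), for 0.1 s.
2. the bolt is slid home into the keeper with the board level (angle between tilt_board's own z axis and vertical below 0.035 rad and value of joint bolt above 0.021 m), for 0.2 s.
At the end, for the whole second after the job is handed in: The board is level within 0.035 rad (2 degrees) and at rest, held down by the bolt alone, and the bolt is home, at least 21 of its 26 mm out (all of step 2 and angular speed of tilt_board below 0.05 rad/s); the robot touches nothing.
It fails at once if the board or its bolt is pressed against the keeper or its rest with more than 35 N (contact force between tilt_board and tilt_stand above 35 N).
It fails at once if the robot presses on the soft clay (contact force between any of the fingers, the arm and maquette above 1 N).
It fails at once if a bystander is moved more than 25 mm (distance of any of clay_block, mixing_bowl, loop_tool, spatula, tin_can, register_key, tape_roll, mallet from where it was at the start of the episode above 0.025 m).
It also fails if it takes over 51 s, if anything falls off the work surface, if the arm or the gripper's body presses on something with over 40 N, if the wrist force passes 120 N, or if a joint passes its speed limit or range.

## Robot

A 6-joint arm with a two-finger parallel gripper is mounted at the origin on a cart in front of the work surface, level with it; the furniture and walls round the work are solid. World frame = base frame: x ahead of the robot, y to its left, z up, the work surface at z = 0. Lengths are in mm, angles in rad, forces in N, time in s.
With the tool pointing down it reaches from about 325 to 900 mm from the base axis. Payload 6.1 kg.
Tool frame: the origin (TCP) lies on the centre line of the jaws, within the pads' length; the fingertips stand 19 mm ahead of it and the grasp point (between the pads) is the TCP; z points along the fingers, y is the direction in which the jaws open and shut (so a half turn about z gives the same grasp; the last joint's range is limited). The gripper opens to 87 mm and grips with 3 to 60 N. Pads are 19 mm wide; open, the fingers measure 117 mm over their backs; the gripper's body (75 mm by 190 mm) begins 51 mm behind the grasp point.
Start: joints at [-1.291, 0.22, 1.526, -0, 1.395, -0.126], TCP at [246.714, -574.237, 241.538] pointing down, gripper open.
Joint ranges: [-2.98, 2.98], [-0.91, 2.08], [0.09, 2.57], [-1.24, 4.39], [0.2, 2.65], [-2.68, 2.68]. Speed limits (rad/s): [2.57, 2.57, 3.01, 3.14, 3.14, 3.14].

## Interface

Orientations are given as a rotation vector (axis times angle).
In Python, from bench import env, get_image, workorder gives the robot as it stands.
- The arm moves only by the tool send_rows, never from a script. Its arguments are lists of equal length, an entry for each row: "xyz": the shift along the world's x, y, z in mm, a list of three; "rotation": the turn, a rotation vector about the world's x, y, z in degrees, a list of three; "grip": the finger opening in mm, from 0 to 87. A call has 1 to 5 rows; each row shifts and turns the pose as measured when the row begins; what a row does not reach is not made up. A row lasts 1/8 s, in which the tool goes at most 62.5 mm and 10.7 degrees, less where a joint would pass 70% of its speed; a pose out of reach is approached as far as the arm can. A call is refused whole if a number of a shift passes 62.5 or a number of a turn 10.7, either way. A call with a gripper value outside its range is refused whole. The fingers move at their own pace and stop on an object; the grip force is fixed at half the most. Time passes only in rows, so rows that do not move let the fingers close. It gives the time, the measured TCP pose, the force and the opening at its end, in the units of the state.
- env.get_obs(): the state, without advancing time (a new reading comes with each control period).
- get_image(name): name is "side" or "top" or "wrist"; returns a dict with "color" (420x560x3 uint8, red, green, blue), "fx", "fy", "cx", "cy" (pixels), "k1" (the pictures are not rectified: a ray, as slopes to the right and down, at radius r is drawn at 1 + k1 r^2 times it, then the intrinsics apply), "R" (3x3) and "t" (3): a world point X has camera coordinates R X + t. Camera axes: x right, y down, z forward; pixel columns grow to the right and rows downward; lengths in mm; the calibration is good to about 2 mm. A picture is of the moment at which its call begins. There is no depth.
- workorder.finish_job(): hands the job in, once; it reports no verdict.
The state is a dict: "clock": time; "q": joint angles; "qvel": joint speeds; "joint_torque": joint torques, N m; "tcp_pos": TCP position; "tool_rot": TCP orientation; "ft_force": force on the tool from outside, world axes, zero at the start; "ft_torque": the same for the moment, N m; "width": opening from 0.0 (shut) to 1.0 (fully open).
Only numpy, scipy, OpenCV 4.12 (cv2) and the standard library are available. Lean on these libraries where they do the work, as an engineer would, in place of code of your own. Each camera call takes 0.05 s, during which the arm holds its last target.

## Working session

There is one attempt and no reset: what is moved stays moved. The work goes in short steps, Python scripts to look and compute and a tool call to move; the robot and the scene stay as the last step left them, time stands still between calls to the robot, and variables do not carry over. Pictures are saved under pics/ and viewed, and the job is handed in when it is done.

Besides the shell and the picture viewer there is one more tool, called by a JSON object that holds its "name" and its "arguments". send_rows: Moves the arm, as the interface text tells. Its arguments: {"type":"object","properties":{"xyz":{"type":"array","items":{"type":"array","items":{"type":"number"}}},"rotation":{"type":"array","items":{"type":"array","items":{"type":"number"}}},"grip":{"type":"array","items":{"type":"number"}}},"required":["xyz","rotation","grip"]}

```bash
ls; mkdir -p pics; python3 - <<'E'
from bench import env,get_image
import cv2
print({k:v for k,v in env.get_obs().items()})
for n in("side","top","wrist"):
    im=get_image(n); cv2.imwrite(f"pics/a_{n}.png",im["color"][:,:,::-1])
    print(n,{k:(v.tolist() if hasattr(v,'tolist') else v) for k,v in im.items() if k!="color"})
E
```

```text
pics
{'clock': 0.0, 'q': array([-1.29109805e+00,  2.21221342e-01,  1.52762317e+00, -1.45460160e-05,
        1.39467443e+00, -1.26124382e-01]), 'qvel': array([-0.00053011,  0.00077175, -0.00052545,  0.00029133,  0.0010533 ,
       -0.00034858]), 'joint_torque': array([-3.35429440e-04, -4.94616258e+01, -3.87372959e+01,  6.99366094e-02,
        5.71814727e-02, -1.49390671e-04]), 'tcp_pos': array([ 246.5503178 , -573.68128355,  240.43379041]), 'tool_rot': array([-3.07525888e+00, -6.32716467e-01,  2.54384593e-04]), 'ft_force': array([0.72088216, 0.22625014, 0.21836558]), 'ft_torque': array([-0.03425071,  0.01561494,  0.05434288]), 'width': 0.9972199012660717}
side {'fx': 436.8071091661786, 'fy': 436.8071091661786, 'cx': 280.9345270471708, 'cy': 212.84907040392486, 'k1': -0.1220257406941813, 'R': [[-0.8623366352054248, -0.506334631842359, -0.000876458583575584], [-0.21099247958260445, 0.36091297042406617, -0.9084184065392235], [0.4602800247047118, -0.7831775458839074, -0.41806127598844883]], 't': [551.120580936077, 150.93996722249236, 1315.9384951579177]}
top {'fx': 539.4580522211334, 'fy': 539.4580522211334, 'cx': 286.8498171350323, 'cy': 213.13224364656134, 'k1': -0.21742732480556343, 'R': [[-0.06597200961920324, -0.9978102207642774, -0.004738911810499663], [-0.977011693887297, 0.06556029760631495, -0.20285462130611143], [0.2027210989371314, -0.008752754772947811, -0.9791973985512864]], 't': [155.63728278569562, 568.1453299051817, 1705.9913272053398]}
wrist {'fx': 297.1482346976117, 'fy': 297.1482346976117, 'cx': 281.79391141405193, 'cy': 209.6463055068656, 'k1': 0.0019967193426284916, 'R': [[0.39460723380547363, -0.9188479356935497, -0.001897919939689543], [-0.8751807209258928, -0.37648156880163713, 0.3038426139834505], [-0.27989969051077934, -0.1182374704751565, -0.9527203492251068]], 't': [-625.5444610646498, -37.48938583296948, 393.1249706841584]}
```

View pics/a_side.png

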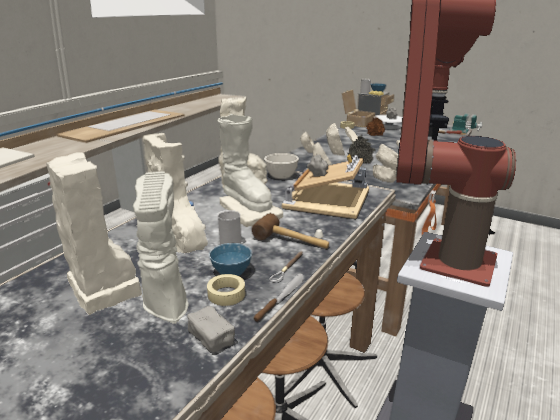

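View pics/a_top.png

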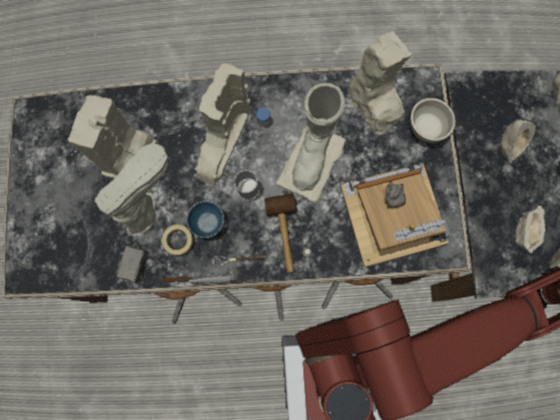

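```bash
python3 - <<'E'
import cv2
a=cv2.imread("pics/a_top.png")[155:275,325:475]; cv2.imwrite("pics/b_top.png",cv2.resize(a,None,fx=5,fy=5,interpolation=cv2.INTER_CUBIC))
a=cv2.imread("pics/a_side.png")[145:225,275:385]; cv2.imwrite("pics/b_side.png",cv2.resize(a,None,fx=7,fy=7,interpolation=cv2.INTER_CUBIC))
E
```

```text
(no output)
```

View pics/b_top.png

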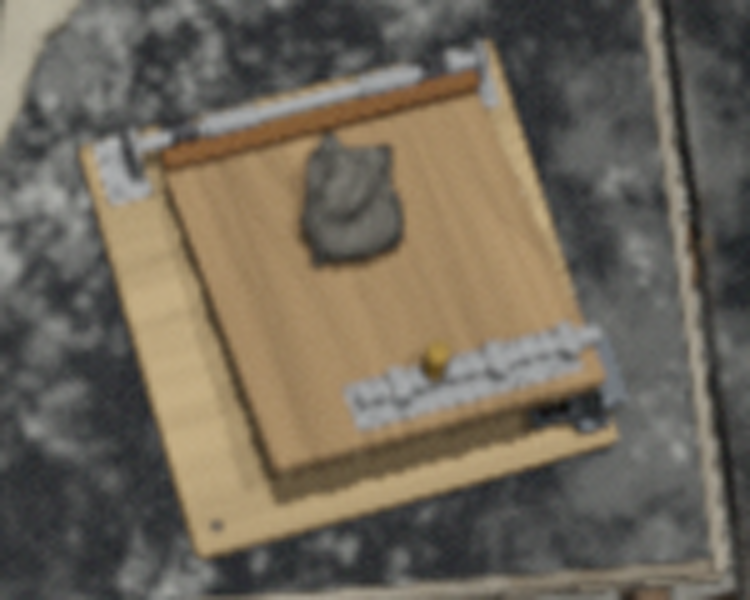

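View pics/b_side.png

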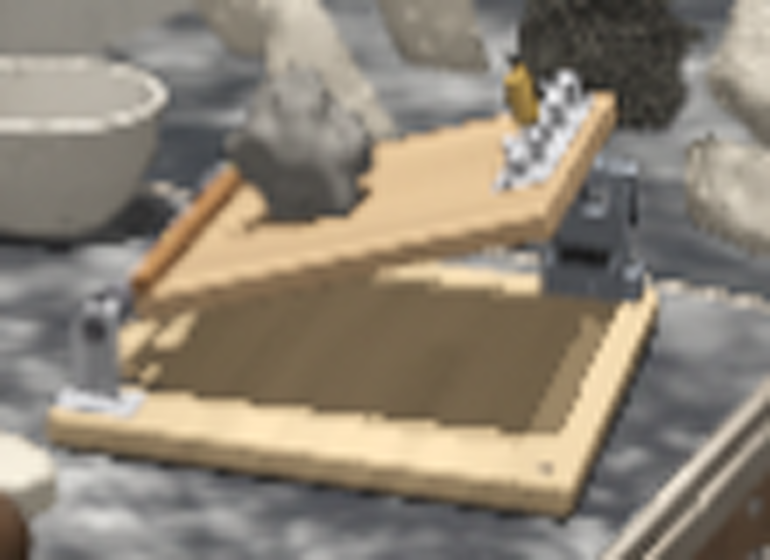

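View pics/a_wrist.png

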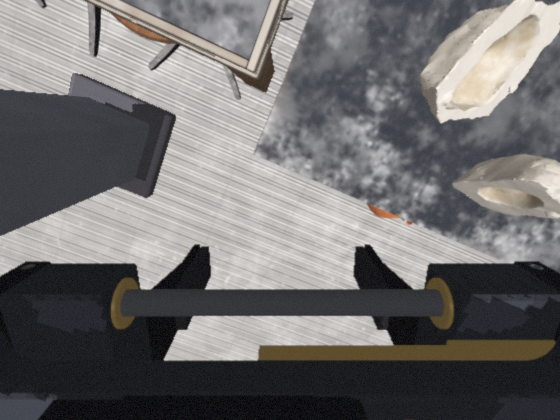

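```bash
cat > h.py <<'E'
import numpy as np, cv2
from scipy.optimize import least_squares
from scipy.spatial.transform import Rotation as Ro
def proj(im,X):
    X=np.atleast_2d(X)@np.array(im["R"]).T+np.array(im["t"])
    s=X[:,:2]/X[:,2:]; r2=(s**2).sum(1,keepdims=True); s=s*(1+im["k1"]*r2)
    return s*[im["fx"],im["fy"]]+[im["cx"],im["cy"]]
def stand(p,P):
    P=np.atleast_2d(P); c,s=np.cos(p[2]),np.sin(p[2])
    return np.c_[p[0]+c*P[:,0]-s*P[:,1],p[1]+s*P[:,0]+c*P[:,1],P[:,2]]
def board(p,th,P): # th>0 : free edge up
    P=np.atleast_2d(P); c,s=np.cos(th),np.sin(th)
    x=c*P[:,0]+s*P[:,2]; z=-s*P[:,0]+c*P[:,2]
    return stand(p,np.c_[x+125,P[:,1],z+66])
E
python3 - <<'E'
from h import *
from bench import get_image,env
T=get_image("top");S=get_image("side")
t=lambda a:np.array(a)/5+[325,155]
s=lambda a:np.array(a)/7+[275,145]
C=np.array([[-145,150,22],[-145,-150,22],[145,-150,22],[145,150,22.]])
tp=t([[200,550],[615,435],[490,42],[82,147]]); sp=s([[570,490],[655,287],[52,408]])
kt=t([[435,350]]); ks=s([[516,70]]) # knob top
def f(v):
    p=v[:3];X=stand(p,C);K=board(p,v[3],[[-230,4-v[4],59]])
    return np.r_[(proj(T,X)-tp).ravel(),(proj(S,X[[0,1,3]])-sp).ravel(),(proj(T,K)-kt).ravel(),(proj(S,K)-ks).ravel()]
r=least_squares(f,[600,-250,0.2,.35,2])
print(r.x,np.round(r.fun,1))
p=r.x
print("knob",board(p,p[3],[[-230,4-p[4],43]]),"level knob",board(p,0,[[-230,4,43]]),"post/pad",stand(p,[[-115-0,-110,58]]))
print(stand(p,C))
E
```

```text
[ 5.61863617e+02 -2.45266595e+02  1.91905381e-01  3.18253295e-01
  1.77543995e+00] [-0.7  0.8  0.7  0.3  0.  -1.2 -1.1 -1.1  0.7 -1.3  1.4 -0.3 -0.4 -0.1
 -0.1 -0.2  0.4 -0. ]
knob [[ 482.91268824 -258.34031648  178.80953809]] level knob [[ 458.02822497 -261.36663668  109.        ]] post/pad [[ 469.95497824 -375.18119004   58.        ]]
[[ 390.91599289 -125.67600212   22.        ]
 [ 448.13488582 -420.16878352   22.        ]
 [ 732.81124117 -364.85718702   22.        ]
 [ 675.59234824  -70.36440563   22.        ]]
```

```bash
cat >> h.py <<'E'
P0=np.array([561.86,-245.27,0.1919]); TH=0.318; B0=1.8
def goal(p,th,b,off):
    """tcp pos and rot with tool on knob: off mm above knob centre along board normal"""
    X=board(p,th,[[-230,4-b,43+off]])[0]
    Rz=Ro.from_euler('z',p[2]).as_matrix(); Ry=Ro.from_euler('y',th).as_matrix()
    B=Rz@Ry
    R=np.c_[B[:,0],-B[:,1],-B[:,2]]
    return X,R
def todo(X,R):
    from bench import env
    o=env.get_obs(); R0=Ro.from_rotvec(o["tool_rot"]).as_matrix()
    print("t",round(o["clock"],2),"tcp",o["tcp_pos"].round(1),"F",o["ft_force"].round(1),"w",round(o["width"]*87,1))
    print("d",(X-o["tcp_pos"]).round(1),"rot",np.degrees(Ro.from_matrix(R@R0.T).as_rotvec()).round(1))
E
python3 -c "
from h import *
X,R=goal(P0,TH,B0,100);print(X);todo(X,R)"
```

```text
[ 513.57844423 -252.40952462  273.74387552]
t 0.25 tcp [ 246.6 -574.   241. ] F [ 0.3 -0.2  0.5] w 87.0
d [266.9 321.6  32.7] rot [ -5.4  17.4 -12.1]
```

{"name": "send_rows", "arguments": {"xyz": [[15,20,10],[25,30,10],[30,35,10],[30,35,5],[30,35,0]], "rotation": [[-1,2,-2],[-1,3,-2],[-1,3,-2],[-1,3,-2],[-1,3,-2]], "grip": [87,87,87,87,87]}}

```text
clock: 0.88
tcp_pos: [375.9, -417.0, 276.5]
tool_rot: [3.058, 0.331, -0.408]
ft_force: [0.2, -0.6, -0.3]
width: 0.999
```

```bash
python3 -c "
from h import *
X,R=goal(P0,TH,B0,100);print(X);todo(X,R)"
```

```text
[ 513.57844423 -252.40952462  273.74387552]
t 0.88 tcp [ 375.9 -417.   276.5] F [ 0.2 -0.6 -0.3] w 86.9
d [137.7 164.6  -2.7] rot [-0.   3.  -1.5]
```

{"name": "send_rows", "arguments": {"xyz": [[30,36,0],[30,36,0],[30,36,0],[30,36,0],[10,12,0]], "rotation": [[0,1,-0.5],[0,1,-0.5],[0,1,-0.5],[0,0,0],[0,0,0]], "grip": [60,60,60,60,60]}}

```text
clock: 1.5
tcp_pos: [511.5, -253.0, 275.7]
tool_rot: [3.057, 0.298, -0.493]
ft_force: [0.5, 0.3, -0.1]
width: 0.692
```

```bash
python3 -c "
from h import *
X,R=goal(P0,TH,B0,100);print(X);todo(X,R)
from bench import get_image
W=get_image('wrist');cv2.imwrite('pics/c_w.png',W['color'][:,:,::-1])
S=get_image('side');cv2.imwrite('pics/c_s.png',cv2.resize(S['color'][125:225,275:385,::-1],None,fx=6,fy=6,interpolation=3))
S=get_image('top');cv2.imwrite('pics/c_t.png',cv2.resize(S['color'][155:275,325:475,::-1],None,fx=5,fy=5,interpolation=3))
print(proj(W,board(P0,TH,[[-230,4-B0,59],[-230,4-B0,31]])))
"
```

```text
[ 513.57844423 -252.40952462  273.74387552]
t 1.5 tcp [ 511.5 -253.   275.7] F [ 0.5  0.3 -0.1] w 60.2
d [ 2.1  0.6 -2. ] rot [-0.  -0.1 -0.1]
[[279.62021534 218.41126217]
 [279.82404872 208.10835793]]
```

View pics/c_w.png

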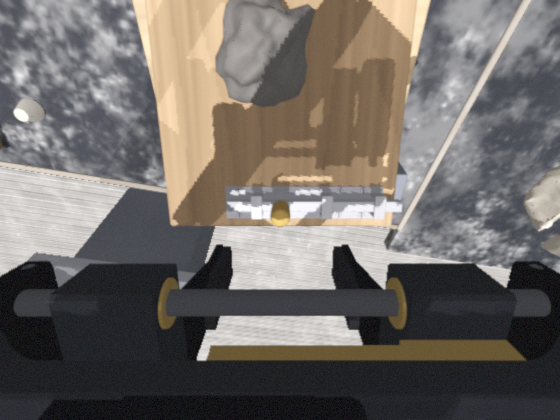

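View pics/c_s.png

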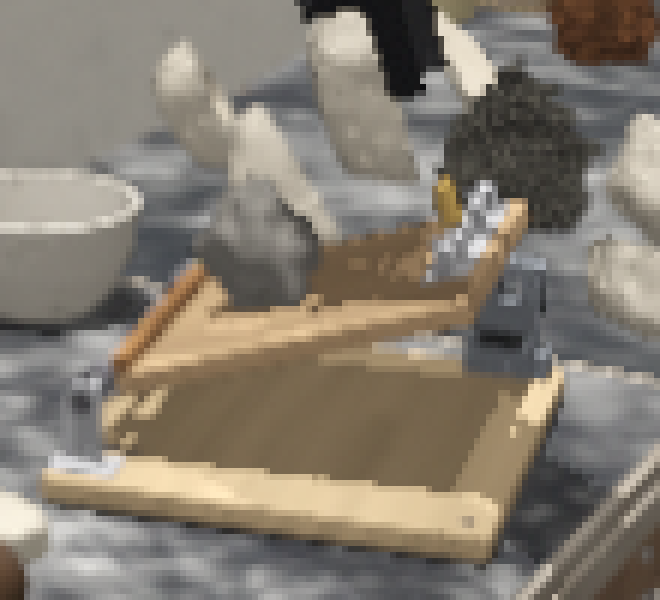

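View pics/c_t.png

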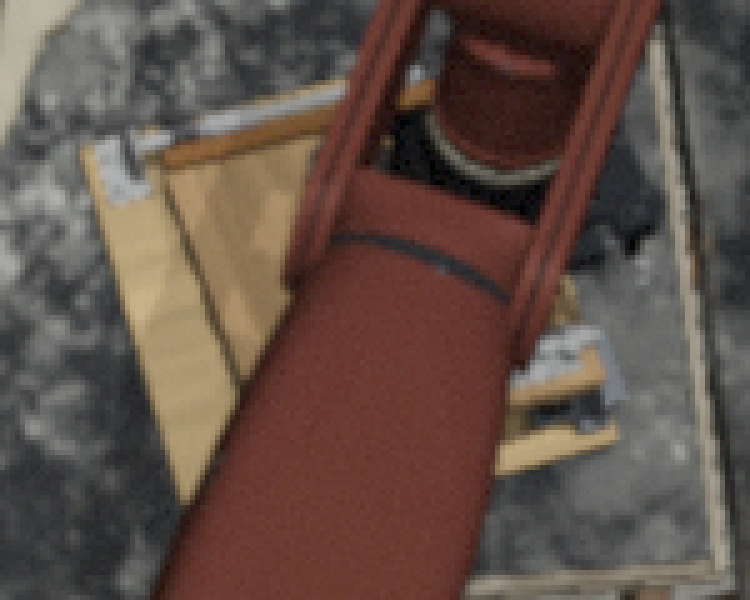

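```bash
python3 -c "
import cv2
a=cv2.imread('pics/c_w.png')[160:260,200:340];cv2.imwrite('pics/c_w2.png',cv2.resize(a,None,fx=5.5,fy=5.5,interpolation=3))"
```

```text
(no output)
```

View pics/c_w2.png

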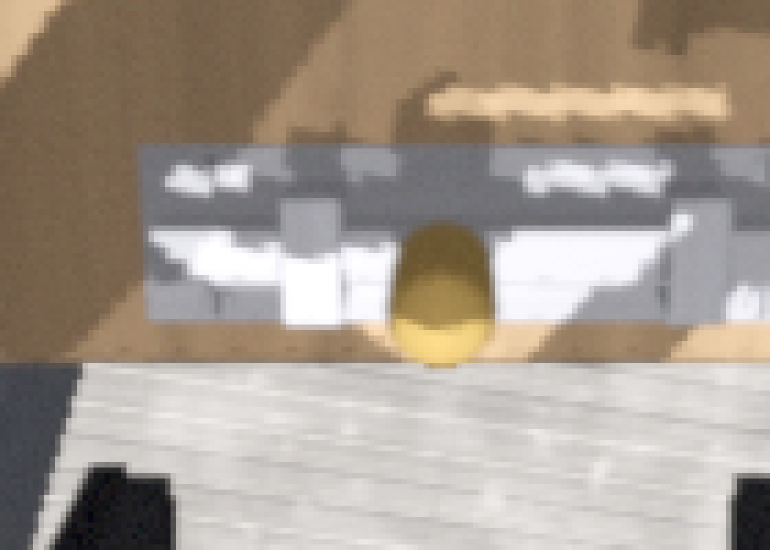

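{"name": "send_rows", "arguments": {"xyz": [[-5,-1,-23],[-7,-1,-22],[-7,-1,-22],[-5,-1,-15],[0,0,0]], "rotation": [[0,0,0],[0,0,0],[0,0,0],[0,0,0],[0,0,0]], "grip": [50,50,50,50,50]}}

```text
clock: 2.28
tcp_pos: [480.6, -266.8, 192.9]
tool_rot: [3.056, 0.281, -0.494]
ft_force: [0.1, -1.0, 0.9]
width: 0.573
```

```bash
python3 -c "
from h import *
X,R=goal(P0,TH,B0,8);print(X);todo(X,R)
from bench import get_image
W=get_image('wrist');cv2.imwrite('pics/d_w.png',W['color'][:,:,::-1])
"
```

```text
[ 485.34106616 -257.89578839  186.35651151]
t 2.27 tcp [ 480.6 -266.8  192.9] F [ 0.1 -1.   0.9] w 49.8
d [ 4.8  8.9 -6.6] rot [ 0.3 -0.1  0.5]
```

View pics/d_w.png

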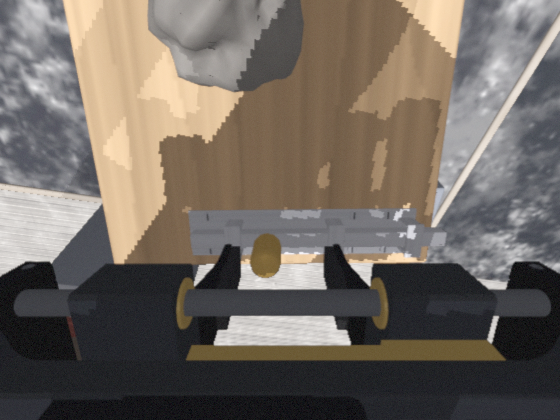

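{"name": "send_rows", "arguments": {"xyz": [[5,9,0],[0,0,0]], "rotation": [[0.3,0,0.5],[0,0,0]], "grip": [50,50]}}

```text
clock: 2.58
tcp_pos: [487.6, -258.2, 195.8]
tool_rot: [3.057, 0.295, -0.487]
ft_force: [0.3, -0.3, -0.0]
width: 0.573
```

```bash
python3 -c "
from h import *
X,R=goal(P0,TH,B0,8);print(X);todo(X,R)
"
```

```text
[ 485.34106616 -257.89578839  186.35651151]
t 2.58 tcp [ 487.6 -258.2  195.8] F [ 0.3 -0.3 -0. ] w 49.8
d [-2.3  0.3 -9.5] rot [ 0.1  0.1 -0.1]
```

{"name": "send_rows", "arguments": {"xyz": [[-2,0,-9],[0,0,0]], "rotation": [[0,0,0],[0,0,0]], "grip": [50,50]}}

```text
clock: 2.82
tcp_pos: [486.3, -258.0, 187.0]
tool_rot: [3.056, 0.297, -0.485]
ft_force: [0.5, -0.4, 0.6]
width: 0.576
```

```bash
python3 -c "
from h import *
X,R=goal(P0,TH,B0,8);print(X);todo(X,R)
from bench import get_image
W=get_image('wrist');cv2.imwrite('pics/e_w.png',W['color'][:,:,::-1])
"
```

```text
[ 485.34106616 -257.89578839  186.35651151]
t 2.83 tcp [ 486.3 -258.   187. ] F [ 0.5 -0.4  0.6] w 50.1
d [-1.   0.1 -0.6] rot [ 0.1  0.2 -0.1]
```

View pics/e_w.png

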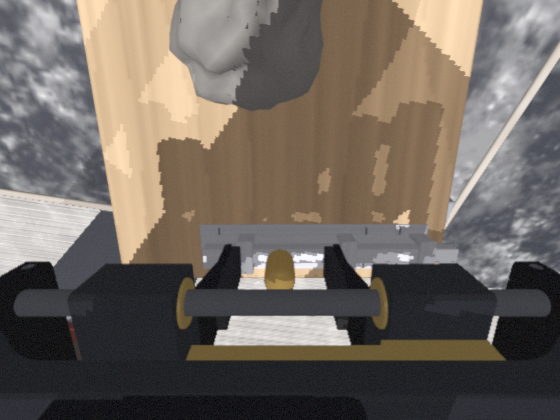

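{"name": "send_rows", "arguments": {"xyz": [[-1,0,0],[0,0,0],[0,0,0],[0,0,0]], "rotation": [[0,0,0],[0,0,0],[0,0,0],[0,0,0]], "grip": [30,12,12,12]}}

```text
clock: 3.38
tcp_pos: [485.7, -258.3, 187.8]
tool_rot: [3.056, 0.296, -0.483]
ft_force: [-0.3, 1.9, 0.6]
width: 0.21
```

```bash
python3 -c "
from h import *
X,R=goal(P0,TH,B0,8);print(X);todo(X,R)
for th in (.26,.2,.14,.08,.04,0): print(th,goal(P0,th,B0,8)[0].round(1))
"
```

```text
[ 485.34106616 -257.89578839  186.35651151]
t 3.38 tcp [ 485.7 -258.3  187.8] F [-0.3  1.9  0.6] w 18.3
d [-0.3  0.4 -1.5] rot [ 0.2  0.3 -0.1]
0.26 [ 478.8 -259.2  174.4]
0.2 [ 472.8 -260.3  161.7]
0.14 [ 467.6 -261.3  148.6]
0.08 [ 463.1 -262.2  135.2]
0.04 [ 460.6 -262.7  126.2]
0 [ 458.4 -263.1  117. ]
```

{"name": "send_rows", "arguments": {"xyz": [[0,0,0],[-3,0,-6],[-3,-1,-6]], "rotation": [[0,0,0],[0.3,-1.6,0],[0.3,-1.7,0]], "grip": [10,10,10]}}

```text
clock: 3.75
tcp_pos: [479.1, -259.6, 175.8]
tool_rot: [3.073, 0.298, -0.392]
ft_force: [-0.9, 1.5, 2.7]
width: 0.184
```

```bash
cat > st.py <<'E'
from h import *
from bench import env
import sys
o=env.get_obs()
off=float(sys.argv[1]); tz=float(sys.argv[2]) if len(sys.argv)>2 else None
z=o["tcp_pos"][2]
from scipy.optimize import brentq
th=brentq(lambda a:goal(P0,a,B0,off)[0][2]-z,-.2,.6)
print("theta by z",round(th,4))
todo(*goal(P0,th,B0,off))
if tz is not None: todo(*goal(P0,tz,B0,off))
E
python3 st.py 9 0.2
```

```text
theta by z 0.2621
t 3.75 tcp [ 479.1 -259.6  175.8] F [-0.9  1.5  2.7] w 16.0
d [ 0.2  0.5 -0. ] rot [ 0.2  0.5 -0.1]
t 3.75 tcp [ 479.1 -259.6  175.8] F [-0.9  1.5  2.7] w 16.0
d [ -6.1  -0.7 -13.2] rot [ 0.9 -3.  -0.1]
```

{"name": "send_rows", "arguments": {"xyz": [[-3,0,-7],[-3,0,-7],[-3,-0.5,-6.5],[-2.5,-0.5,-6.5]], "rotation": [[0.3,-1.6,0],[0.3,-1.7,0],[0.3,-1.7,0],[0.3,-1.7,0]], "grip": [10,10,10,10]}}

```text
clock: 4.25
tcp_pos: [467.6, -262.0, 149.8]
tool_rot: [3.099, 0.296, -0.188]
ft_force: [-1.6, 2.1, 5.8]
width: 0.185
```

```bash
python3 st.py 9 0.08
```

```text
theta by z 0.1409
t 4.25 tcp [ 467.6 -262.   149.8] F [-1.6  2.1  5.8] w 16.1
d [0.2 0.7 0. ] rot [0.4 1.2 0. ]
t 4.25 tcp [ 467.6 -262.   149.8] F [-1.6  2.1  5.8] w 16.1
d [ -4.4  -0.2 -13.6] rot [ 1.1 -2.2  0.1]
```

{"name": "send_rows", "arguments": {"xyz": [[-2,0.3,-6],[-2,0.3,-6],[-1.5,0,-4],[-1,0,-3]], "rotation": [[0.2,-1,0],[0.3,-1.3,0],[0.2,-1,0],[0.2,-1,0]], "grip": [10,10,10,10]}}

```text
clock: 4.75
tcp_pos: [462.2, -263.2, 133.9]
tool_rot: [3.108, 0.292, -0.046]
ft_force: [-0.9, 1.8, 7.3]
width: 0.187
```

```bash
python3 st.py 9 0.03
```

```text
theta by z 0.0699
t 4.75 tcp [ 462.2 -263.2  133.9] F [-0.9  1.8  7.3] w 16.3
d [0.3 0.8 0. ] rot [0.5 2.4 0.2]
t 4.75 tcp [ 462.2 -263.2  133.9] F [-0.9  1.8  7.3] w 16.3
d [-2.2  0.4 -9.1] rot [0.9 0.1 0.2]
```

{"name": "send_rows", "arguments": {"xyz": [[-0.7,0.3,-2.5],[-0.7,0.2,-2.5],[-0.6,0,-2]], "rotation": [[0.3,0,0],[0,0,0],[0,0,0]], "grip": [10,10,10]}}

```text
clock: 5.12
tcp_pos: [461.2, -263.8, 129.9]
tool_rot: [3.11, 0.289, -0.03]
ft_force: [-1.2, 0.9, 7.8]
width: 0.181
```

{"name": "send_rows", "arguments": {"xyz": [[-0.4,0,-2]], "rotation": [[0,0,0]], "grip": [10]}}

```text
clock: 5.25
tcp_pos: [461.0, -264.2, 128.9]
tool_rot: [3.109, 0.288, -0.026]
ft_force: [-3.3, 1.1, 8.5]
width: 0.176
```

{"name": "send_rows", "arguments": {"xyz": [[-0.4,0,-2]], "rotation": [[0,0,0]], "grip": [10]}}

```text
clock: 5.38
tcp_pos: [460.8, -264.6, 127.9]
tool_rot: [3.108, 0.287, -0.022]
ft_force: [-2.6, 0.9, 8.9]
width: 0.19
```

```bash
python3 st.py 9 0.0
```

```text
theta by z 0.0432
t 5.38 tcp [ 460.8 -264.6  127.9] F [-2.6  0.9  8.9] w 16.5
d [-0.   1.9  0. ] rot [0.8 1.7 0.4]
t 5.38 tcp [ 460.8 -264.6  127.9] F [-2.6  0.9  8.9] w 16.5
d [-2.5  1.4 -9.9] rot [ 1.2 -0.7  0.4]
```

{"name": "send_rows", "arguments": {"xyz": [[-0.4,0.8,-2.5]], "rotation": [[0.2,-0.2,0.1]], "grip": [10]}}

```text
clock: 5.5
tcp_pos: [460.5, -264.5, 126.5]
tool_rot: [3.109, 0.29, -0.013]
ft_force: [-3.3, -1.6, 9.2]
width: 0.183
```

{"name": "send_rows", "arguments": {"xyz": [[-0.4,0.8,-2.5]], "rotation": [[0.2,-0.2,0.1]], "grip": [10]}}

```text
clock: 5.62
tcp_pos: [460.2, -264.7, 125.3]
tool_rot: [3.11, 0.292, -0.003]
ft_force: [-4.0, -0.9, 9.1]
width: 0.185
```

{"name": "send_rows", "arguments": {"xyz": [[-0.4,0.6,-2.5]], "rotation": [[0.2,-0.2,0.1]], "grip": [10]}}

```text
clock: 5.75
tcp_pos: [459.8, -264.7, 123.9]
tool_rot: [3.111, 0.294, 0.006]
ft_force: [-2.8, 0.5, 9.4]
width: 0.185
```

```bash
python3 st.py 9 0.0
```

```text
theta by z 0.0258
t 5.75 tcp [ 459.8 -264.7  123.9] F [-2.8  0.5  9.4] w 16.1
d [-0.1  1.9  0. ] rot [0.6 1.8 0.2]
t 5.75 tcp [ 459.8 -264.7  123.9] F [-2.8  0.5  9.4] w 16.1
d [-1.5  1.6 -5.9] rot [0.9 0.3 0.2]
```

{"name": "send_rows", "arguments": {"xyz": [[-0.3,0.6,-2]], "rotation": [[0.2,0.1,0.1]], "grip": [10]}}

```text
clock: 5.88
tcp_pos: [459.6, -264.8, 123.1]
tool_rot: [3.113, 0.296, 0.008]
ft_force: [-3.5, 1.7, 8.8]
width: 0.179
```

{"name": "send_rows", "arguments": {"xyz": [[-0.3,0.6,-2]], "rotation": [[0.2,0.1,0.1]], "grip": [10]}}

```text
clock: 6.0
tcp_pos: [459.5, -264.9, 122.3]
tool_rot: [3.115, 0.298, 0.01]
ft_force: [-2.5, 0.3, 9.1]
width: 0.185
```

{"name": "send_rows", "arguments": {"xyz": [[-0.3,0.6,-2]], "rotation": [[0.1,0.1,0]], "grip": [10]}}

```text
clock: 6.12
tcp_pos: [459.3, -264.9, 121.5]
tool_rot: [3.115, 0.297, 0.011]
ft_force: [-3.2, 0.3, 9.4]
width: 0.187
```

{"name": "send_rows", "arguments": {"xyz": [[-0.2,0.6,-2]], "rotation": [[0.1,0.1,0]], "grip": [10]}}

```text
clock: 6.25
tcp_pos: [459.1, -264.9, 120.8]
tool_rot: [3.116, 0.296, 0.012]
ft_force: [-4.4, 0.4, 9.9]
width: 0.185
```

```bash
python3 st.py 9 0.0
```

```text
theta by z 0.012
t 6.25 tcp [ 459.1 -264.9  120.8] F [-4.4  0.4  9.9] w 16.1
d [-0.2  1.9  0. ] rot [0.5 1.2 0.1]
t 6.25 tcp [ 459.1 -264.9  120.8] F [-4.4  0.4  9.9] w 16.1
d [-0.8  1.8 -2.8] rot [0.6 0.5 0.1]
```

{"name": "send_rows", "arguments": {"xyz": [[-0.6,0.5,-2]], "rotation": [[0.1,0.1,0]], "grip": [10]}}

```text
clock: 6.38
tcp_pos: [459.0, -265.1, 120.1]
tool_rot: [3.116, 0.295, 0.014]
ft_force: [-1.8, 1.8, 9.6]
width: 0.185
```

{"name": "send_rows", "arguments": {"xyz": [[-0.6,0.5,-2]], "rotation": [[0.1,0,0]], "grip": [10]}}

```text
clock: 6.5
tcp_pos: [458.9, -265.3, 119.5]
tool_rot: [3.116, 0.294, 0.019]
ft_force: [-2.2, 0.6, 10.0]
width: 0.183
```

{"name": "send_rows", "arguments": {"xyz": [[-0.4,0.5,-2]], "rotation": [[0.1,0,0]], "grip": [10]}}

```text
clock: 6.62
tcp_pos: [458.8, -265.4, 118.9]
tool_rot: [3.116, 0.293, 0.023]
ft_force: [-3.9, 0.7, 9.3]
width: 0.186
```

{"name": "send_rows", "arguments": {"xyz": [[-0.3,0.5,-2]], "rotation": [[0.1,0,0]], "grip": [10]}}

```text
clock: 6.75
tcp_pos: [458.7, -265.6, 118.2]
tool_rot: [3.116, 0.292, 0.027]
ft_force: [-3.5, 0.5, 9.6]
width: 0.189
```

```bash
python3 st.py 9 0.0; python3 -c "
from h import *
from bench import get_image
S=get_image('side');cv2.imwrite('pics/f_s.png',cv2.resize(S['color'][145:225,275:385,::-1],None,fx=7,fy=7,interpolation=3))
W=get_image('wrist');cv2.imwrite('pics/f_w.png',W['color'][:,:,::-1])"
```

```text
theta by z 0.001
t 6.75 tcp [ 458.7 -265.6  118.2] F [-3.5  0.5  9.6] w 16.4
d [-0.2  2.5  0. ] rot [0.6 1.1 0.3]
t 6.75 tcp [ 458.7 -265.6  118.2] F [-3.5  0.5  9.6] w 16.4
d [-0.3  2.5 -0.2] rot [0.6 1.1 0.3]
```

View pics/f_s.png

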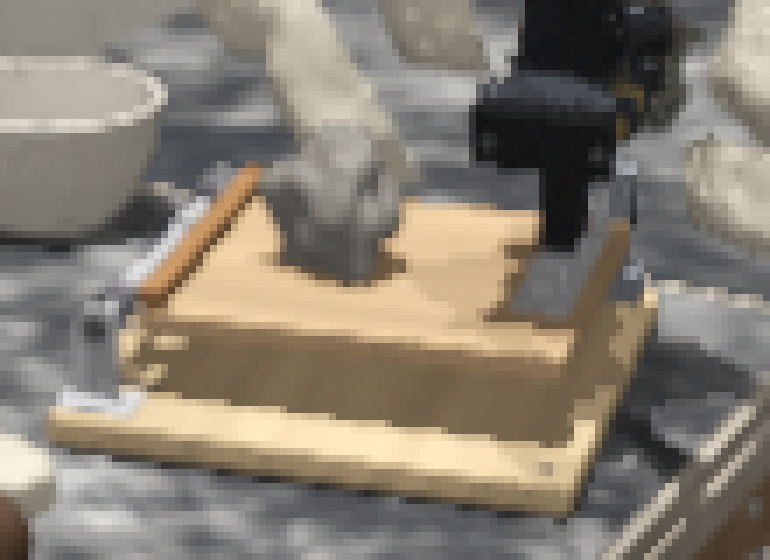

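View pics/f_w.png

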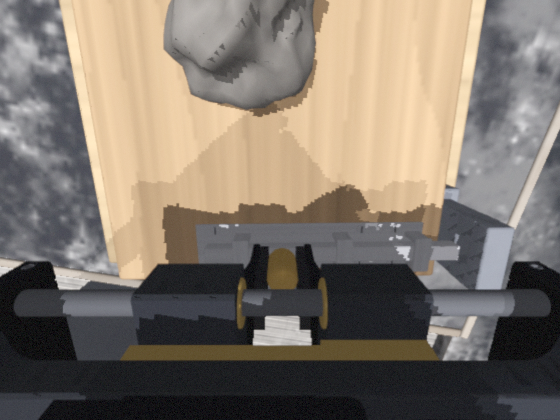

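{"name": "send_rows", "arguments": {"xyz": [[-0.3,0.9,-2]], "rotation": [[0.2,0.3,0.1]], "grip": [10]}}

```text
clock: 6.98
tcp_pos: [458.6, -265.6, 117.7]
tool_rot: [3.117, 0.294, 0.024]
ft_force: [-4.3, -0.3, 9.7]
width: 0.182
```

{"name": "send_rows", "arguments": {"xyz": [[-0.3,0.9,-2]], "rotation": [[0.2,0.3,0.1]], "grip": [10]}}

```text
clock: 7.1
tcp_pos: [458.5, -265.7, 117.2]
tool_rot: [3.119, 0.296, 0.02]
ft_force: [-3.9, -1.0, 10.1]
width: 0.179
```

{"name": "send_rows", "arguments": {"xyz": [[-0.3,0.9,-2]], "rotation": [[0.1,0.2,0]], "grip": [10]}}

```text
clock: 7.22
tcp_pos: [458.4, -265.7, 116.7]
tool_rot: [3.119, 0.295, 0.019]
ft_force: [-4.2, 0.3, 11.8]
width: 0.184
```

{"name": "send_rows", "arguments": {"xyz": [[-0.3,0.9,-2]], "rotation": [[0.1,0.2,0]], "grip": [10]}}

```text
clock: 7.35
tcp_pos: [458.4, -265.7, 116.2]
tool_rot: [3.119, 0.294, 0.017]
ft_force: [-4.5, 1.7, 11.1]
width: 0.186
```

```bash
python3 st.py 9 0.0
```

```text
theta by z -0.0077
t 7.35 tcp [ 458.4 -265.7  116.2] F [-4.5  1.7 11.1] w 16.2
d [-0.4  2.5  0. ] rot [0.5 0.2 0.2]
t 7.35 tcp [ 458.4 -265.7  116.2] F [-4.5  1.7 11.1] w 16.2
d [-0.   2.6  1.8] rot [0.4 0.7 0.2]
```

{"name": "send_rows", "arguments": {"xyz": [[-0.3,0.9,-2.5]], "rotation": [[0.1,0.1,0]], "grip": [10]}}

```text
clock: 7.48
tcp_pos: [458.3, -265.9, 115.6]
tool_rot: [3.118, 0.293, 0.019]
ft_force: [-7.3, -0.3, 18.2]
width: 0.186
```

{"name": "send_rows", "arguments": {"xyz": [[-0.3,0.9,-2.5]], "rotation": [[0.1,0.1,0]], "grip": [10]}}

```text
clock: 7.6
tcp_pos: [458.5, -266.5, 115.5]
tool_rot: [3.117, 0.292, 0.02]
ft_force: [-7.3, 0.2, 19.1]
width: 0.186
```

{"name": "send_rows", "arguments": {"xyz": [[-0.3,0.9,-2.5]], "rotation": [[0.1,0.1,0]], "grip": [10]}}

```text
clock: 7.72
tcp_pos: [458.6, -267.2, 115.6]
tool_rot: [3.115, 0.291, 0.022]
ft_force: [-6.4, 0.4, 16.8]
width: 0.184
```

{"name": "send_rows", "arguments": {"xyz": [[-0.3,0.9,-2.5]], "rotation": [[0.1,0.1,0]], "grip": [10]}}

```text
clock: 7.85
tcp_pos: [458.7, -267.8, 115.6]
tool_rot: [3.114, 0.29, 0.024]
ft_force: [-6.1, 0.1, 16.2]
width: 0.185
```

```bash
python3 st.py 9 0.0
```

```text
theta by z -0.0105
t 7.85 tcp [ 458.7 -267.8  115.6] F [-6.1  0.1 16.2] w 16.1
d [-0.8  4.5  0. ] rot [0.8 0.4 0.4]
t 7.85 tcp [ 458.7 -267.8  115.6] F [-6.1  0.1 16.2] w 16.1
d [-0.3  4.6  2.4] rot [0.7 1.  0.4]
```

{"name": "send_rows", "arguments": {"xyz": [[0.1,-0.5,-2.4]], "rotation": [[0.2,0.1,0.1]], "grip": [10]}}

```text
clock: 7.98
tcp_pos: [459.1, -269.7, 115.6]
tool_rot: [3.114, 0.292, 0.026]
ft_force: [-6.9, 0.8, 15.5]
width: 0.182
```

{"name": "send_rows", "arguments": {"xyz": [[0,-0.8,-2.4]], "rotation": [[0.2,0.1,0.1]], "grip": [10]}}

```text
clock: 8.1
tcp_pos: [459.5, -271.9, 115.6]
tool_rot: [3.114, 0.294, 0.028]
ft_force: [-5.4, 0.8, 14.8]
width: 0.185
```

```bash
python3 st.py 9 0.0
```

```text
theta by z -0.0104
t 8.1 tcp [ 459.5 -271.9  115.6] F [-5.4  0.8 14.8] w 16.1
d [-1.6  8.7  0. ] rot [0.8 0.5 0.2]
t 8.1 tcp [ 459.5 -271.9  115.6] F [-5.4  0.8 14.8] w 16.1
d [-1.1  8.8  2.4] rot [0.7 1.1 0.2]
```

{"name": "send_rows", "arguments": {"xyz": [[0,-0.6,-2.7]], "rotation": [[0.2,0.1,0.1]], "grip": [10]}}

```text
clock: 8.22
tcp_pos: [459.9, -274.1, 115.5]
tool_rot: [3.114, 0.296, 0.03]
ft_force: [-7.7, -0.5, 17.7]
width: 0.185
```

{"name": "send_rows", "arguments": {"xyz": [[0,-0.6,-2.6]], "rotation": [[0.2,0.1,0.1]], "grip": [10]}}

```text
clock: 8.35
tcp_pos: [460.3, -276.4, 115.6]
tool_rot: [3.114, 0.297, 0.033]
ft_force: [-6.5, -0.3, 16.4]
width: 0.186
```

{"name": "send_rows", "arguments": {"xyz": [[0,-0.6,-2.6]], "rotation": [[0.2,0.1,0.1]], "grip": [10]}}

```text
clock: 8.48
tcp_pos: [460.7, -278.6, 115.6]
tool_rot: [3.114, 0.299, 0.035]
ft_force: [-7.4, -0.5, 16.1]
width: 0.186
```

```bash
python3 st.py 9 0.0; python3 -c "
from h import *
from bench import get_image
W=get_image('wrist');cv2.imwrite('pics/g_w.png',W['color'][:,:,::-1])"
```

```text
theta by z -0.0105
t 8.47 tcp [ 460.7 -278.6  115.6] F [-7.4 -0.5 16.1] w 16.2
d [-2.9 15.3  0. ] rot [0.7 0.8 0. ]
t 8.47 tcp [ 460.7 -278.6  115.6] F [-7.4 -0.5 16.1] w 16.2
d [-2.4 15.4  2.4] rot [0.6 1.3 0. ]
```

View pics/g_w.png

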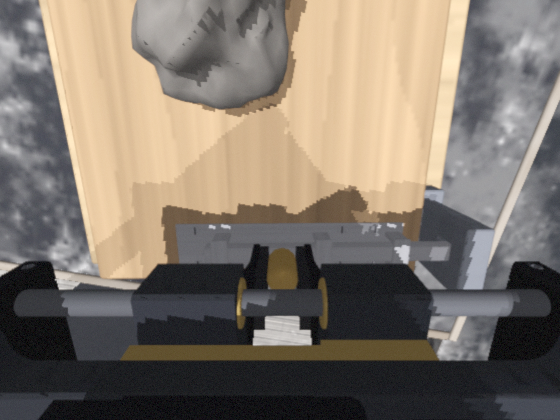

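{"name": "send_rows", "arguments": {"xyz": [[0,-0.6,-2.5]], "rotation": [[0.1,0.2,0]], "grip": [10]}}

```text
clock: 8.65
tcp_pos: [461.2, -281.0, 115.6]
tool_rot: [3.113, 0.298, 0.035]
ft_force: [-6.1, -0.3, 15.4]
width: 0.192
```

{"name": "send_rows", "arguments": {"xyz": [[0,-0.6,-2.5]], "rotation": [[0.1,0.2,0]], "grip": [10]}}

```text
clock: 8.78
tcp_pos: [461.6, -283.1, 115.6]
tool_rot: [3.112, 0.296, 0.034]
ft_force: [-5.9, 0.5, 16.3]
width: 0.183
```

{"name": "send_rows", "arguments": {"xyz": [[0,-0.2,-2.5]], "rotation": [[0.1,0.2,0]], "grip": [10]}}

```text
clock: 8.9
tcp_pos: [461.8, -284.2, 115.5]
tool_rot: [3.112, 0.295, 0.032]
ft_force: [-8.5, 6.4, 20.2]
width: 0.188
```

{"name": "send_rows", "arguments": {"xyz": [[0,0,-2.5]], "rotation": [[0.1,0.2,0]], "grip": [10]}}

```text
clock: 9.02
tcp_pos: [461.8, -284.2, 115.5]
tool_rot: [3.114, 0.294, 0.03]
ft_force: [-8.4, 8.9, 21.1]
width: 0.183
```

```bash
python3 st.py 9 0.0
```

```text
theta by z -0.011
t 9.03 tcp [ 461.8 -284.2  115.5] F [-8.4  8.9 21.1] w 15.9
d [-4. 21.  0.] rot [0.8 0.5 0.2]
t 9.03 tcp [ 461.8 -284.2  115.5] F [-8.4  8.9 21.1] w 15.9
d [-3.5 21.1  2.5] rot [0.7 1.2 0.2]
```

```bash
python3 -c "
from h import *
from bench import get_image
W=get_image('wrist');cv2.imwrite('pics/i_w.png',cv2.resize(W['color'][190:330,140:480,::-1],None,fx=2.3,fy=2.3,interpolation=3))
S=get_image('side');cv2.imwrite('pics/i_s.png',cv2.resize(S['color'][135:215,315:385,::-1],None,fx=7,fy=7,interpolation=3))
for th in (-.01,0,.01):
  print(proj(W,board(P0,th,[[-230,4-26,43],[-230,4-22,43],[-230,4,43]])).round(1))
"
```

```text
[[283.7 267.7]
 [276.8 267.8]
 [238.5 268.2]]
[[283.8 268.9]
 [276.8 269. ]
 [238.  269.4]]
[[283.9 270.2]
 [276.7 270.3]
 [237.4 270.7]]
```

View pics/i_w.png

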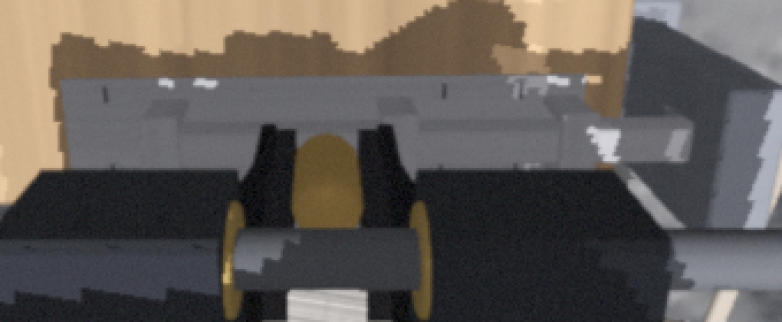

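View pics/i_s.png

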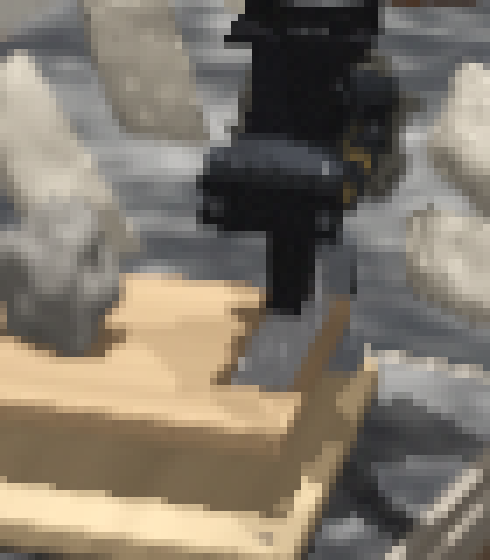

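{"name": "send_rows", "arguments": {"xyz": [[0,0.8,-1]], "rotation": [[0.1,0.1,0]], "grip": [10]}}

```text
clock: 9.25
tcp_pos: [461.9, -284.1, 116.3]
tool_rot: [3.114, 0.294, 0.031]
ft_force: [-4.4, -0.1, 10.5]
width: 0.191
```

{"name": "send_rows", "arguments": {"xyz": [[0,0.8,0]], "rotation": [[0,0,0]], "grip": [10]}}

```text
clock: 9.38
tcp_pos: [462.1, -284.1, 117.6]
tool_rot: [3.112, 0.292, 0.035]
ft_force: [-1.4, -2.3, 2.9]
width: 0.186
```

{"name": "send_rows", "arguments": {"xyz": [[0,0.8,0.3]], "rotation": [[0,0,0]], "grip": [10]}}

```text
clock: 9.5
tcp_pos: [462.1, -284.0, 118.0]
tool_rot: [3.11, 0.291, 0.038]
ft_force: [1.3, -5.2, -5.3]
width: 0.184
```

```bash
python3 st.py 9 0.0
```

```text
theta by z -0.0001
t 9.5 tcp [ 462.1 -284.   118. ] F [ 1.3 -5.2 -5.3] w 16.0
d [-3.7 20.9  0. ] rot [0.9 1.5 0.3]
t 9.5 tcp [ 462.1 -284.   118. ] F [ 1.3 -5.2 -5.3] w 16.0
d [-3.7 20.9  0. ] rot [0.9 1.5 0.3]
```

{"name": "send_rows", "arguments": {"xyz": [[0,-0.5,-0.8],[0,-0.3,-0.3]], "rotation": [[0,0,0],[0,0,0]], "grip": [10,10]}}

```text
clock: 9.75
tcp_pos: [462.0, -284.0, 117.3]
tool_rot: [3.112, 0.29, 0.04]
ft_force: [-0.9, 1.9, 6.8]
width: 0.187
```

{"name": "send_rows", "arguments": {"xyz": [[0,0,0.3],[0,0,0.3],[0,0,0.3]], "rotation": [[0,0,0],[0,0,0],[0,0,0]], "grip": [26,38,38]}}

```text
clock: 10.12
tcp_pos: [461.8, -283.3, 117.3]
tool_rot: [3.113, 0.289, 0.041]
ft_force: [-0.2, 0.1, -0.7]
width: 0.407
```

```bash
python3 st.py 9 0.0; python3 -c "
from h import *
from bench import get_image
W=get_image('wrist');cv2.imwrite('pics/j_w.png',cv2.resize(W['color'][190:330,140:480,::-1],None,fx=2.3,fy=2.3,interpolation=3))"
```

```text
theta by z -0.0031
t 10.12 tcp [ 461.8 -283.3  117.3] F [-0.2  0.1 -0.7] w 35.4
d [-3.6 20.2  0. ] rot [0.7 1.4 0.4]
t 10.12 tcp [ 461.8 -283.3  117.3] F [-0.2  0.1 -0.7] w 35.4
d [-3.4 20.2  0.7] rot [0.7 1.6 0.4]
```

View pics/j_w.png

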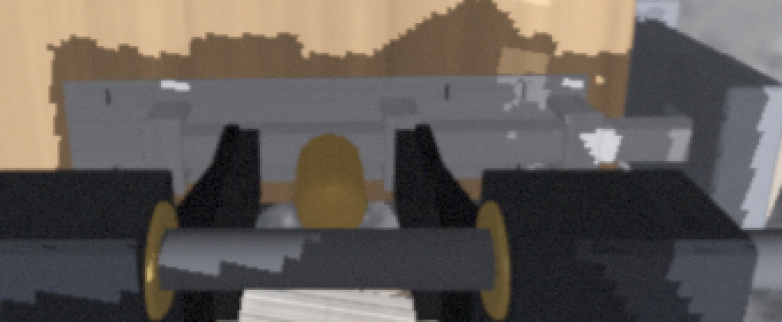

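{"name": "send_rows", "arguments": {"xyz": [[0,0,10],[0,0,20],[0,0,30],[0,0,30],[0,0,0]], "rotation": [[0,0,0],[0,0,0],[0,0,0],[0,0,0],[0,0,0]], "grip": [38,40,60,60,60]}}

```text
clock: 10.8
tcp_pos: [461.6, -283.0, 211.6]
tool_rot: [3.113, 0.29, 0.042]
ft_force: [-0.2, 0.4, -1.1]
width: 0.665
```

```bash
python3 st.py 9 0.0; python3 -c "
from h import *
from bench import get_image
W=get_image('wrist');cv2.imwrite('pics/k_w.png',cv2.resize(W['color'][130:270,180:430,::-1],None,fx=3.2,fy=3.2,interpolation=3))
S=get_image('side');cv2.imwrite('pics/k_s.png',cv2.resize(S['color'][145:225,275:385,::-1],None,fx=7,fy=7,interpolation=3))
for th in (-.01,0,.01):
  q=proj(W,board(P0,th,[[-230,4-b,59] for b in (0,21,26)]));print(((q-[180,130])*3.2).round(0).tolist())"
```

```text
theta by z 0.4432
t 10.8 tcp [ 461.6 -283.   211.6] F [-0.2  0.4 -1.1] w 57.9
d [40.4 28.3  0. ] rot [-4.1 26.5  0.1]
t 10.8 tcp [ 461.6 -283.   211.6] F [-0.2  0.4 -1.1] w 57.9
d [ -3.3  19.9 -93.6] rot [0.7 1.6 0.4]
[[230.0, 299.0], [310.0, 298.0], [329.0, 298.0]]
[[229.0, 300.0], [310.0, 299.0], [330.0, 299.0]]
[[228.0, 301.0], [310.0, 300.0], [330.0, 299.0]]
```

View pics/k_w.png

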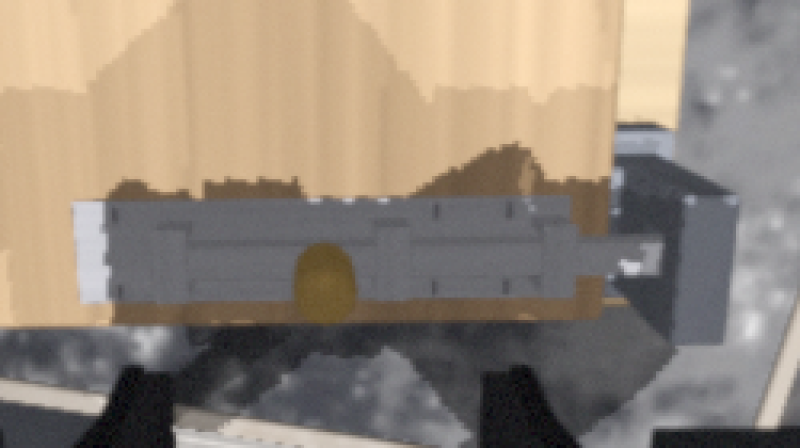

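View pics/k_s.png

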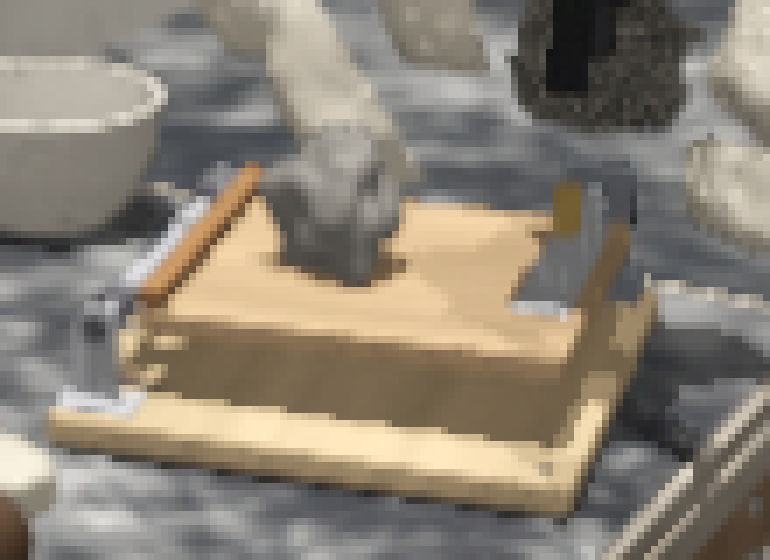

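```bash
python3 -c "
from bench import workorder
print(workorder.finish_job())"
```

```text
the job is handed in; nothing more can be done
None
```

I pressed the board down by its knob until it rested on the keeper's pad, slid the bolt home, let go, and handed the job in. The hand-in reports no verdict.

- **Feeling for the rest:** I gripped the knob with the tool in line with the tilted board and followed the hinge arc down. At TCP height 115.6 mm the downward motion stalled and the vertical force rose from about 10–11 N to 16–19 N. That is roughly 5–8 N on the pad, held for about 0.4 s. I estimate the bolt was then about 6 mm out, and it had crept there slightly during the press.
- **Sliding the bolt:** It moved with almost no side force until it stopped at about 9 N of side push. I took that to be its hard stop. The wrist force peaked at about 24 N in total, 21 N of it vertical.
- **Release:** When I eased off, the board rose about 2 mm and then held against a 5 N upward pull. I opened the fingers and lifted clear; the tool force was about zero.
- **Last checks:** The side picture shows the board level and the bolt in the keeper with nothing touching it. From the wrist picture the bolt is 24.4 to 25 mm out. That is 1 to 1.6 mm short of the full 26 mm, within my measuring error and above the 21 mm needed. I did not separately confirm that the stop was the bolt's own end stop.
- **Clay and other objects:** I saw no sign of contact with the clay, but I did not re-measure the loose objects afterwards.

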